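# Latch the photometer carriage and start the reading

## Task

Take a reading of the vial in the bench photometer: with the fingertips push the orange plate of the sprung vial carriage all the way in to its stop and let it go, so that it springs back and latches at its middle position with the vial in the light gate. Then press the green start button fully down and release it. Only push and press: do not touch or lift the vial, do not press the button unless the carriage is latched, and leave the things standing around where they are.

Things in the scene. Friction and masses are not known exactly. Their poses are not given: they have to be found in the camera images.
- photometer: Bench photometer, fixed to the table: grey base plate 220 (x) x 170 (y) x 12 mm. Origin at the centre of its underside, on the table. x axis = direction in which the carriage is pushed (roughly away from the robot), y to the left, z up. On the left at x = -47 mm an aluminium block (y = 50 to 70 mm, 42 mm high) holds the spring-loaded stop pin.
- light_gate (a point): Middle of the light gate, where the vial's axis comes when latched; on the photometer's centre line, 54 mm above the table. Black lamp and detector blocks (28 mm long, tops 68 mm above the table) stand 50 to 74 mm to either side of it. Axes as the photometer's.
- push_plate (a point): Point in mid width on the front face (towards the robot) of the carriage's upright orange plate: 50 mm wide, 8 mm thick, from 20 to 94 mm above the table; this point is 70 mm above the table and moves with the carriage. The vial's axis lies 38 mm behind it, the vial's top is 72 mm above the table. x = push direction, y left, z up.
- carriage (a joint): Carriage travel along the photometer's x, m: 0 = out (start), 0.060 = fully in at the stop. A spring returns it (2 N at 0, 6 N at 0.060; the stop pin adds up to 3 N; damping 25 N per m/s). Once it is past about 0.030 the stop pin snaps in behind its tooth; let go, it then returns to 0.030, the middle position, and stays. Let go earlier it returns to 0.
- well_floor (a point): Centre of the floor of the round vial well in the carriage (25.6 mm wide, 20 mm deep), 23.5 mm above the table; moves with the carriage. Axes as the photometer's: x is the push direction (away from the robot), y to the left, z up.
- vial_mid (a point): Centre (half-way up) of the loose clear glass sample vial with white stopper, 23 mm diameter, 48 mm high, standing in the carriage well. z along its axis.
- start_button_top (a point): Centre of the top of the green push button, 22 mm diameter, on the left part of the photometer's white housing (58 x 130 mm, top 50 mm above the table, at the far end of the base plate). Its top is 71 mm above the table; it is pressed straight down. z up.
- start_button (a joint): Travel of the green button, m: 0 = up, 0.006 = fully down (5 N). It springs back.
- empty_vial: Bystander: open glass vial, 26 mm diameter, 44 mm high, to the right of the photometer; origin under its centre.
- spare_vial: Bystander: stoppered glass vial, 23 mm diameter, 48 mm high, to the left of the photometer; origin under its centre.
- tape: Bystander: roll of tape lying flat, 98 mm diameter, 25 mm high, on the left in front of the photometer; origin under its centre.
- scissors_red: Bystander: red-handled scissors lying flat, 87 x 199 x 9 mm, on the right part of the table, beyond the tube rack; origin under their centre.

How it is judged (in metres and radians):
On the way, in this order (a step that is already met when the one before it is completed fails the run):
1. the carriage is pushed all the way in (travel over 0.054 of 0.060 m) (value of joint carriage above 0.054 m), for 0.05 s.
2. the carriage is let go and latched at its middle position (value of joint carriage between 0.026 and 0.034 m and contact force between each of the arm, the fingers and photometer below 0.5 N), for 0.3 s.
3. the green start button is pressed down (travel over 0.0045 m) (value of joint start_button above 0.0045 m), for 0.05 s.
At the end, for the whole second after the job is handed in: The carriage rests latched at its middle position (0.030 +- 0.004 m), the button is up again (under 1.5 mm), the vial stands upright in its well (within about 8 mm of the well floor, tilt under 0.25 rad), and the bystanders are within 30 mm of where they were (value of joint carriage between 0.026 and 0.034 m and value of joint start_button below 0.0015 m and z of vial_mid in the frame of well_floor below 0.032 m and angle between vial_mid's own z axis and vertical below 0.25 rad and distance of each of empty_vial, spare_vial, tape, scissors_red from where it was at the start of the episode below 0.03 m); the robot touches nothing.
It fails at once if the sample vial is lifted out of its well or tipped (not (z of vial_mid in the frame of well_floor below 0.032 m and angle between vial_mid's own z axis and vertical below 0.25 rad)).
It fails at once if the fingers or the arm touch the sample vial (over 1 N) (contact force between any of the fingers, the arm and sample_vial above 1 N).
It fails at once if the button is pressed (over 3 mm) while the carriage is not at its middle position (value of joint start_button above 0.003 m and not (value of joint carriage between 0.026 and 0.034 m)).
It fails at once if a bystander is pushed or carried more than 30 mm (distance of any of empty_vial, spare_vial, tape, scissors_red from where it was at the start of the episode above 0.03 m).
It also fails if it takes over 40 s, if anything falls off the work surface, if the arm or the gripper's body presses on something with over 40 N, if the wrist force passes 120 N, or if a joint passes its speed limit or range.

## Robot

A 7-joint arm with a two-finger parallel gripper is mounted at the origin on a cart in front of the work surface, level with it; the furniture and walls round the work are solid. World frame = base frame: x ahead of the robot, y to its left, z up, the work surface at z = 0. Lengths are in m, angles in degrees, forces in N, time in s.
With the tool pointing down it reaches from about 0.4 to 0.875 m from the base axis. Payload 6.5 kg.
Tool frame: the origin (TCP) lies on the mounting face of the last link; the fingertips stand 166 mm ahead of it and the grasp point (between the pads) lies 147 mm ahead of it; z points along the fingers, x is the direction in which the jaws open and shut, and the axes are right-handed (so a half turn about z gives the same grasp; the last joint's range is limited). The gripper opens to 88 mm and grips with 3 to 60 N. Pads are 18 mm wide; open, the fingers measure 123 mm over their backs; the gripper's body (75 mm by 187 mm) begins 45 mm behind the grasp point.
Start: joints at [-74.725, 30.733, -0.252, 88.115, 0.149, 61.152, -4.079], TCP at [0.212, 0.614, 0.405] pointing down, gripper open.
Joint ranges: [-154.64, 154.64], [-21.42, 123.67], [-72.66, 72.17], [13.99, 137.28], [-74.86, 254.86], [10.95, 109.41], [-158.01, 158.01]. Speed limits (degrees/s): [136.94, 136.94, 180, 180, 180, 180, 180].

## Interface

Orientations are given as a 3x3 rotation matrix whose columns are the frame's x, y, z axes.
In Python, from plant import env gives the robot as it stands.
- The arm moves only by the tool carry_out, never from a script. Its argument "steps" is a list of rows, each a list of 2 entries, a list of its own where there are three numbers: the shift along the tool's x, y, z in mm, then the turn about the tool's z in rad. In form: [[[x, y, z], roll], ...]. A call has exactly 8 rows; each row shifts and turns the commanded pose from where the row before left it, along the tool's axes as they then stand; what a row does not reach is not made up. A row lasts 1/12 s, in which the tool goes at most 41.7 mm and 7.16 degrees, less where a joint would pass 70% of its speed; a pose out of reach is approached as far as the arm can. A call with a gripper value outside its range is refused whole. "grip" is the closure, from -1 (fully open) to 1 (shut), set as the call begins (left out, the last holds). The fingers move at their own pace and stop on an object; the grip force is fixed at half the most. Time passes only in rows, so rows that do not move let the fingers close, or fill a call up. It gives the time, the measured TCP pose, the force and the opening at its end, in the units of the state.
- env.read_state(): the state, without advancing time (a new reading comes with each control period).
- env.get_image(name): name is "scene" or "top"; returns a dict with "frame" (480x640x3 uint8, red, green, blue), "camera_matrix" (3x3 intrinsics, pixels), "dist" ([k1, k2, p1, p2, k3] as OpenCV has them; the pictures are not rectified), "R" (3x3) and "t" (3): a world point X has camera coordinates R X + t. Camera axes: x right, y down, z forward; pixel columns grow to the right and rows downward; lengths in m; the calibration is good to about 2 mm. A picture is of the moment at which its call begins. There is no depth.
- env.hand_in(): hands the job in, once; it reports no verdict.
The state is a dict: "clock": time; "joint_positions": joint angles; "qd": joint speeds; "tau": joint torques, N m; "eef_pos": TCP position; "tool_rot": TCP orientation; "contact_force": force on the tool from outside, world axes, zero at the start; "moment": the same for the moment, N m; "grip_width": opening from 0.0 (shut) to 1.0 (fully open).
Only numpy, scipy, OpenCV 4.12 (cv2) and the standard library are available. Lean on these libraries where they do the work, as an engineer would, in place of code of your own. Each camera call takes 0.05 s, during which the arm holds its last target.

## Working session

There is one attempt and no reset: what is moved stays moved. The work goes in short steps, Python scripts to look and compute and a tool call to move; the robot and the scene stay as the last step left them, time stands still between calls to the robot, and variables do not carry over. Pictures are saved under pics/ and viewed, and the job is handed in when it is done.

Besides the shell and the picture viewer there is one more tool, called after "Request:" as name(argument=value, ...) on one line, values as JSON. carry_out: Moves the arm, as the interface text tells. Its arguments: {"type":"object","properties":{"steps":{"type":"array","items":{"type":"array"}},"grip":{"type":"number"}},"required":["steps"]}

```bash
mkdir -p pics; ls; python3 - <<'E'
from plant import env
import cv2,numpy as np
s=env.read_state()
for k,v in s.items(): print(k,np.round(v,4).tolist())
for n in ("scene","top"):
    d=env.get_image(n); cv2.imwrite(f"pics/{n}0.png",d["frame"][:,:,::-1])
    print(n,d["camera_matrix"],d["dist"],d["R"],d["t"])
    np.savez(f"{n}0.npz",**d)
E
```

```text
pics
clock 0.0
joint_positions [-74.7251, 30.7781, -0.255, 88.1707, 0.148, 61.1509, -4.0808]
qd [-0.0208, -0.0123, 0.0631, 0.115, -0.098, -0.0585, -0.0646]
tau [0.0002, -57.0984, 0.9914, -25.1605, -0.0561, 0.018, 0.0002]
eef_pos [0.2122, 0.614, 0.4038]
tool_rot [[0.3266, 0.9451, -0.0005], [0.9451, -0.3266, -0.0017], [-0.0017, 0.0001, -1.0]]
contact_force [-0.0956, 0.6061, -0.7074]
moment [0.0422, -0.0179, -0.0021]
grip_width 1.0016
scene [[437.3797282    0.         313.73217519]
 [  0.         437.3797282  230.47722736]
 [  0.           0.           1.        ]] [0.00011661 0.         0.         0.         0.        ] [[ 0.85138166 -0.52441476 -0.01176523]
 [-0.35252888 -0.55543012 -0.7531406 ]
 [ 0.38842329  0.64535768 -0.65775437]] [-0.43522208  0.24137154  0.71451133]
top [[479.9292714    0.         316.01100879]
 [  0.         479.9292714  237.20554515]
 [  0.           0.           1.        ]] [-0.06273973  0.          0.          0.          0.        ] [[-0.02792436 -0.99945889  0.01738288]
 [-0.99370511  0.02586784 -0.10900005]
 [ 0.10849141 -0.02031721 -0.99388975]] [0.00171964 0.52797605 1.22340468]
```

View pics/scene0.png

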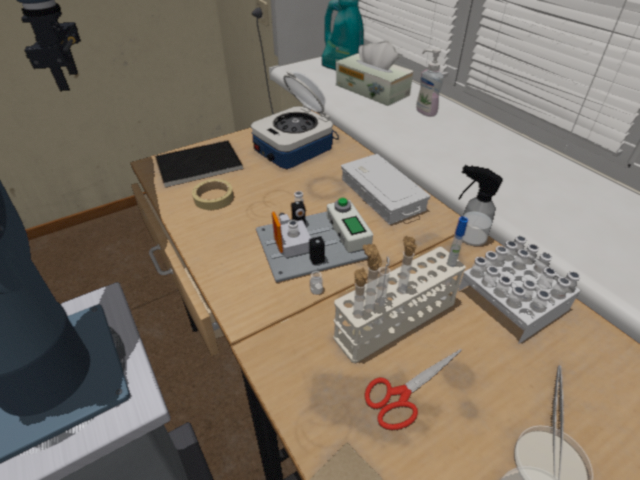

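View pics/top0.png

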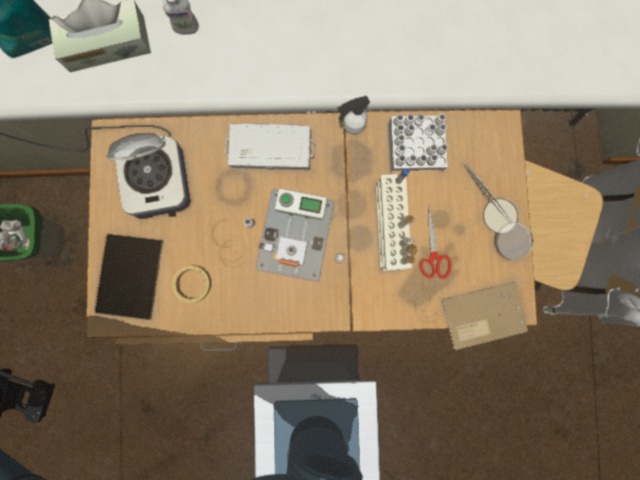

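```bash
python3 - <<'E'
import cv2,numpy as np
t=np.load("top0.npz")["frame"][:,:,::-1][175:295,225:355]
cv2.imwrite("pics/topc.png",cv2.resize(t,None,fx=6,fy=4.9*6/4.9/1.2,interpolation=cv2.INTER_CUBIC)[:600])
s=np.load("scene0.npz")["frame"][:,:,::-1][180:290,245:385]
cv2.imwrite("pics/scenec.png",cv2.resize(s,None,fx=5,fy=5,interpolation=cv2.INTER_CUBIC))
E
```

```text
(no output)
```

View pics/topc.png

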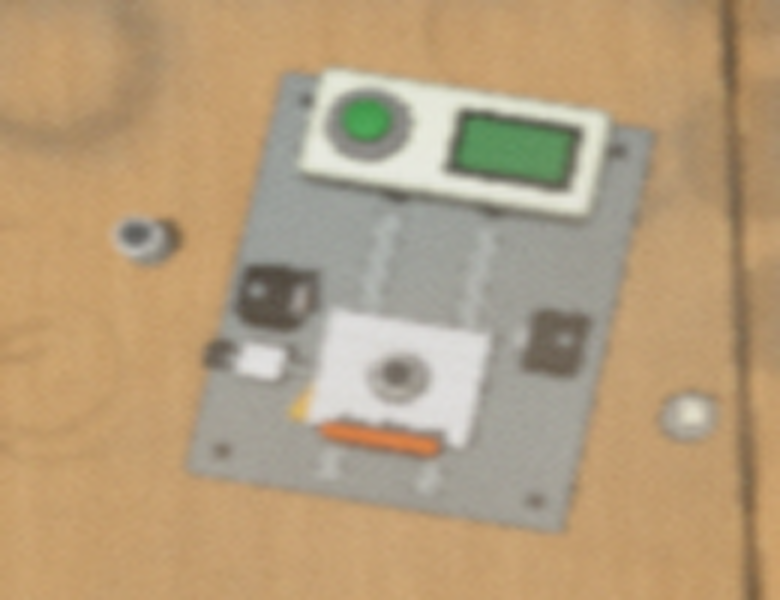

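View pics/scenec.png

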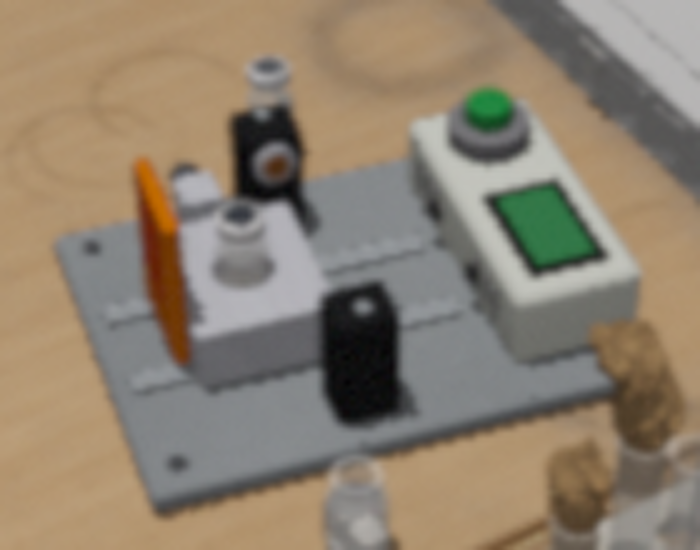

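```bash
cat > h.py <<'E'
import cv2,numpy as np
C={n:np.load(n+"0.npz") for n in("top","scene")}
def proj(n,X):
    c=C[n]; return cv2.projectPoints(np.atleast_2d(np.array(X,float)),cv2.Rodrigues(c["R"])[0],c["t"],c["camera_matrix"],c["dist"])[0][:,0]
def ray(n,uv,z):
    c=C[n]; p=cv2.undistortPoints(np.array([[uv]],float),c["camera_matrix"],c["dist"])[0,0]
    d=c["R"].T@np.r_[p,1]; o=-c["R"].T@c["t"]; return o+d*(z-o[2])/d[2]
T=lambda u,v:(u/6+225,v/5+175)
S=lambda u,v:(u/5+245,v/5+180)
E
python3 - <<'E'
from h import *
from scipy.optimize import least_squares
ob=[("top",T(285,72),(.11,.085,.012)),("top",T(655,130),(.11,-.085,.012)),("top",T(565,530),(-.11,-.085,.012)),("top",T(188,470),(-.11,.085,.012)),
("scene",S(58,240),(-.11,.085,.012)),("scene",S(160,505),(-.11,-.085,.012))]
def P(p,q):
    c,s=np.cos(p[2]),np.sin(p[2]);return [p[0]+c*q[0]-s*q[1],p[1]+s*q[0]+c*q[1],q[2]]
f=lambda p,o=ob:np.concatenate([proj(n,P(p,q))[0]-uv for n,uv,q in o])
for o in (ob[:4],ob):
    r=least_squares(f,[.6,0,0],args=(o,)); print(r.x,np.round(r.fun,2))
p=r.x; np.save("pose.npy",p)
def inv(w):
    c,s=np.cos(p[2]),np.sin(p[2]);d=w[:2]-p[:2];return np.round([c*d[0]+s*d[1],-s*d[0]+c*d[1]],4)
for nm,n,uv,z in [("btn","top",T(367,118),.071),("btn","scene",S(489,103),.071),("plL","top",T(322,432),.094),("plR","top",T(440,448),.094),("stopper","top",T(398,376),.072),("stopper","scene",S(242,214),.072),
 ("plL","scene",S(142,163),.094),("plR","scene",S(172,235),.094),("lampL","top",T(270,290),.068),("lampR","top",T(553,342),.068),("spare","top",T(137,237),.048),("empty","top",T(690,412),.044)]:
    w=ray(n,uv,z); print(nm,n,np.round(w,4),inv(w))
E
```

```text
[ 0.53775758  0.04094817 -0.21473507] [-0.29 -0.79  0.54 -0.57  0.31  0.72 -0.54  0.58]
[ 0.53865864  0.03983902 -0.21082682] [-0.07 -1.04  0.81 -1.06  0.9   0.27  0.01  0.38 -1.06 -0.66 -0.58 -0.4 ]
btn top [0.6239 0.0614 0.071 ] [0.0788 0.039 ]
btn scene [0.6229 0.0596 0.071 ] [0.0782 0.0369]
plL top [0.4633 0.0822 0.094 ] [-0.0825  0.0257]
plR top [0.4542 0.0341 0.094 ] [-0.0814 -0.0233]
stopper top [0.4919 0.0512 0.072 ] [-0.0481  0.0013]
stopper scene [0.4949 0.051  0.072 ] [-0.0451  0.0018]
plL scene [0.4645 0.0773 0.094 ] [-0.0804  0.0211]
plR scene [0.4535 0.0314 0.094 ] [-0.0815 -0.0261]
lampL top [0.5373 0.1042 0.068 ] [-0.0148  0.0627]
lampR top [ 0.5078 -0.0142  0.068 ] [-0.0189 -0.0593]
spare top [0.5686 0.1623 0.048 ] [0.0037 0.126 ]
empty top [ 0.4724 -0.0724  0.044 ] [-0.0413 -0.1236]
```

Request:
carry_out(steps=[[[0,0,0],-0.06],[[0,0,0],-0.06],[[-20,15,0],0],[[-31,20,4],0],[[-31,20,4],0],[[-31,20,4],0],[[-31,20,4],0],[[-31,20,4],0]], grip=1)

```text
clock: 0.77
eef_pos: [0.288, 0.4171, 0.3843]
tool_rot: [[0.211, 0.977, -0.0], [0.977, -0.211, -0.0], [-0.001, -0.0, -1.0]]
contact_force: [0.8, 0.4, -0.1]
grip_width: 0.421
```

Request:
carry_out(steps=[[[-31,20,4],0],[[-31,20,4],0],[[-31,20,4],0],[[-31,20,4],0],[[-31,20,4],0],[[-31,20,4],0],[[-31,20,4],0],[[-31,20,4],0]])

```text
clock: 1.43
eef_pos: [0.3919, 0.141, 0.3526]
tool_rot: [[0.211, 0.978, 0.0], [0.978, -0.211, 0.0], [0.0, 0.0, -1.0]]
contact_force: [0.4, 0.5, 0.1]
grip_width: 0.005
```

```bash
cat >> h.py <<'E'
def st(s,p=None):
    p=np.load("pose.npy"); c,s_=np.cos(p[2]),np.sin(p[2]); w=np.array(s["eef_pos"]); d=w[:2]-p[:2]; R=np.array(s["tool_rot"])
    print("t",s["clock"],"phot xy mm",np.round(1000*np.array([c*d[0]+s_*d[1],-s_*d[0]+c*d[1]]),1),"tip z",round(1000*(w[2]+.166*R[2,2]),1),"world",np.round(w,4),"yaw err",round(np.arctan2(R[1,1],R[0,1])-p[2],4),"tilt",np.round(R[:2,2],4),"F",np.round(s["contact_force"],2),"w",s["grip_width"])
def pic(env,n,tag,box=None,f=1):
    im=env.get_image(n)["frame"][:,:,::-1]
    if box: im=im[box[1]:box[3],box[0]:box[2]]
    cv2.imwrite(f"pics/{tag}.png",cv2.resize(im,None,fx=f,fy=f,interpolation=cv2.INTER_CUBIC))
E
python3 - <<'E'
from plant import env
from h import *
st(env.read_state()); pic(env,"scene","s1",(185,100,385,290),3);pic(env,"top","t1",(205,165,365,345),3)
E
```

```text
t 1.4333 phot xy mm [-164.7   68.2] tip z 186.6 world [0.3919 0.141  0.3526] yaw err -0.0017 tilt [0. 0.] F [0.42 0.54 0.14] w 0.004722930193282931
```

Request:
carry_out(steps=[[[-20,12,5],0],[[-20,12,5],0],[[-15,10,5],0],[[0,0,5],0],[[0,0,0],0],[[0,0,0],0],[[0,0,0],0],[[0,0,0],0]])

```text
clock: 2.2
eef_pos: [0.4133, 0.083, 0.3329]
tool_rot: [[0.209, 0.978, 0.0], [0.978, -0.209, 0.0], [0.001, 0.0, -1.0]]
contact_force: [0.9, -0.2, -0.2]
grip_width: 0.004
```

```bash

python3 - <<'E'
from plant import env
from h import *
st(env.read_state()); pic(env,"scene","s2",(185,100,385,290),3);pic(env,"top","t2",(205,165,365,345),3)
E
```

```text
t 2.2 phot xy mm [-131.6   15.9] tip z 166.9 world [0.4133 0.083  0.3329] yaw err 0.0 tilt [0.0003 0.0005] F [ 0.91 -0.2  -0.19] w 0.0041317385542602395
```

View pics/s2.png

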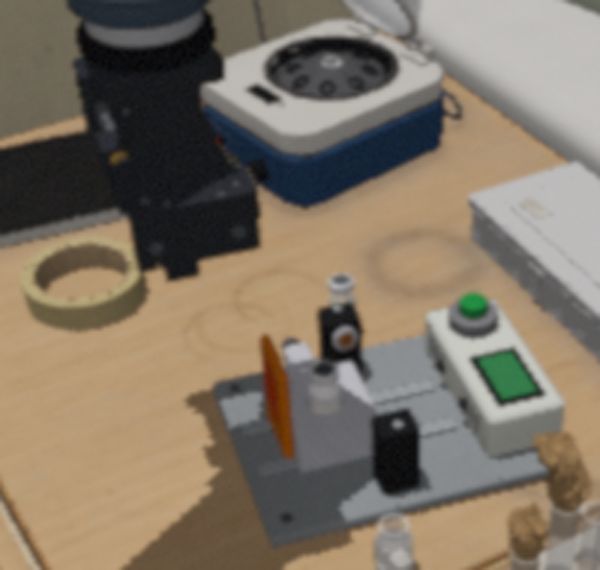

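View pics/t2.png

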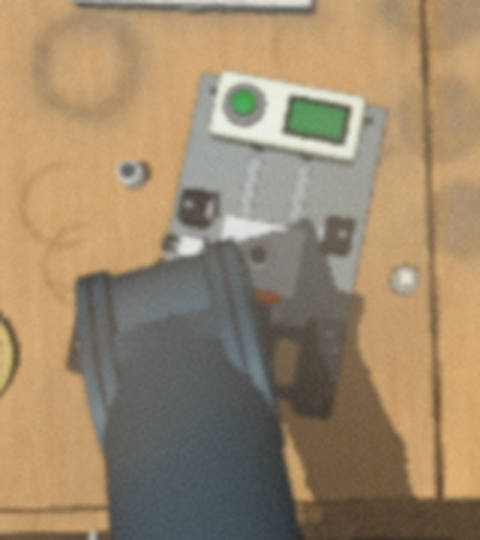

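Request:
carry_out(steps=[[[-8,4,5],0],[[-8,3,12],0],[[0,0,20],0],[[0,0,25],0],[[0,0,25],0],[[0,0,20],0],[[0,0,0],0],[[0,0,0],0]])

```text
clock: 2.97
eef_pos: [0.4166, 0.0649, 0.2255]
tool_rot: [[0.211, 0.978, -0.002], [0.978, -0.211, -0.0], [-0.001, -0.002, -1.0]]
contact_force: [-0.1, -0.6, 0.5]
grip_width: 0.002
```

```bash

python3 - <<'E'
from plant import env
from h import *
st(env.read_state()); pic(env,"scene","s3",(225,150,385,290),4)
E
```

```text
t 2.9667 phot xy mm [-124.6   -1. ] tip z 59.5 world [0.4166 0.0649 0.2255] yaw err -0.0017 tilt [-0.002  -0.0005] F [-0.09 -0.58  0.54] w 0.00236624403292338
```

View pics/s3.png

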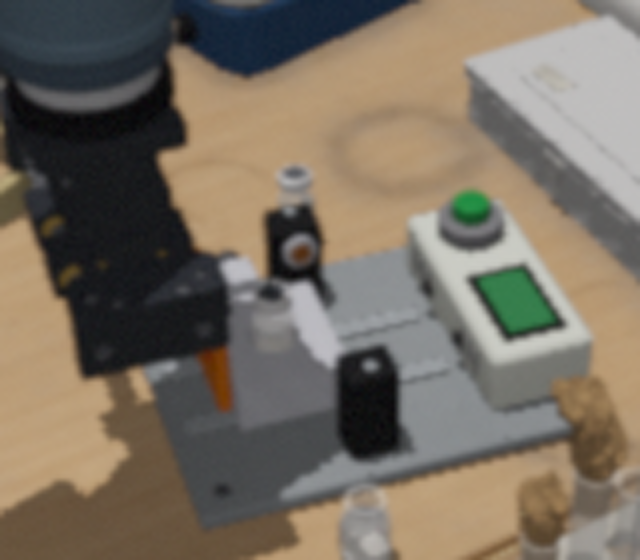

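Request:
carry_out(steps=[[[1,10,2],0],[[0,10,0],0],[[0,10,0],0],[[0,8,0],0],[[0,5,0],0],[[0,5,0],0],[[0,0,0],0],[[0,0,0],0]])

```text
clock: 3.68
eef_pos: [0.4642, 0.0556, 0.2238]
tool_rot: [[0.211, 0.977, -0.001], [0.977, -0.211, 0.0], [0.0, -0.001, -1.0]]
contact_force: [-3.5, 1.5, 1.6]
grip_width: 0.005
```

```bash

python3 - <<'E'
from plant import env
from h import *
st(env.read_state())
E
```

```text
t 3.6833 phot xy mm [-76.1  -0.2] tip z 57.8 world [0.4642 0.0556 0.2238] yaw err -0.0021 tilt [-0.001   0.0003] F [-3.54  1.45  1.59] w 0.004943880465737827
```

Request:
carry_out(steps=[[[0,6,0],0],[[0,6,0],0],[[0,6,0],0],[[0,6,0],0],[[0,5,0],0],[[0,3,0],0],[[0,0,0],0],[[0,0,0],0]])

```text
clock: 4.35
eef_pos: [0.495, 0.0488, 0.2236]
tool_rot: [[0.211, 0.977, -0.001], [0.977, -0.211, -0.0], [-0.0, -0.001, -1.0]]
contact_force: [-5.4, 1.6, 1.2]
grip_width: 0.006
```

```bash

python3 - <<'E'
from plant import env
from h import *
st(env.read_state()); pic(env,"scene","s4",(225,150,385,290),4)
E
```

```text
t 4.35 phot xy mm [-44.5  -0.4] tip z 57.6 world [0.495  0.0488 0.2236] yaw err -0.002 tilt [-0.0013 -0.    ] F [-5.44  1.59  1.25] w 0.006037839783502056
```

View pics/s4.png

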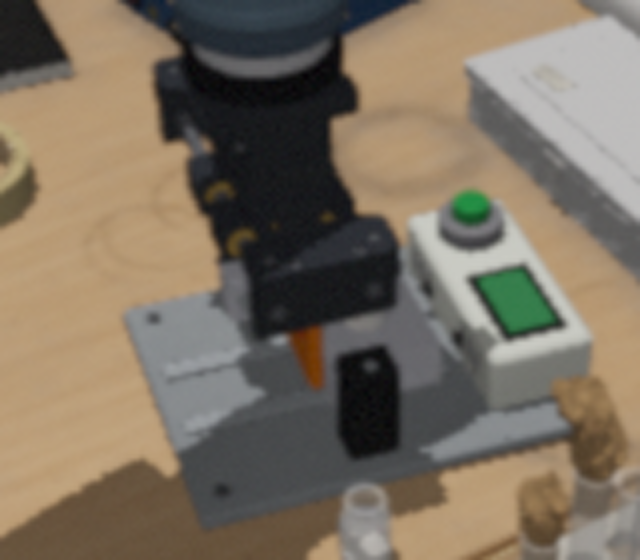

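Request:
carry_out(steps=[[[0,2,0],0],[[0,2,0],0],[[0,2,0],0],[[0,2,0],0],[[0,0,0],0],[[0,0,0],0],[[0,0,0],0],[[0,0,0],0]])

```text
clock: 5.07
eef_pos: [0.5026, 0.0471, 0.2236]
tool_rot: [[0.211, 0.977, -0.001], [0.977, -0.211, -0.0], [-0.0, -0.001, -1.0]]
contact_force: [-4.7, 1.4, 1.6]
grip_width: 0.007
```

```bash

python3 - <<'E'
from plant import env
from h import *
st(env.read_state())
E
```

```text
t 5.0667 phot xy mm [-36.8  -0.4] tip z 57.6 world [0.5026 0.0471 0.2236] yaw err -0.0019 tilt [-0.0014 -0.0001] F [-4.67  1.38  1.6 ] w 0.006877419386870834
```

Not at the stop yet; keep pushing in small steps.

Request:
carry_out(steps=[[[0,2,0],0],[[0,1,0],0],[[0,1,0],0],[[0,0,0],0],[[0,0,0],0],[[0,0,0],0],[[0,0,0],0],[[0,0,0],0]])

```text
clock: 5.73
eef_pos: [0.5057, 0.0464, 0.2236]
tool_rot: [[0.211, 0.977, -0.004], [0.977, -0.211, 0.0], [-0.001, -0.004, -1.0]]
contact_force: [-9.0, 2.1, 5.5]
grip_width: 0.004
```

```bash

python3 - <<'E'
from plant import env
from h import *
st(env.read_state())
E
```

```text
t 5.7333 phot xy mm [-33.6  -0.4] tip z 57.6 world [0.5057 0.0464 0.2236] yaw err -0.0018 tilt [-0.0036  0.0001] F [-8.95  2.05  5.54] w 0.003748530109859466
```

Request:
carry_out(steps=[[[0,1,0],0],[[0,1,0],0],[[0,0,0],0],[[0,0,0],0],[[0,0,0],0],[[0,0,0],0],[[0,0,0],0],[[0,0,0],0]])

```text
clock: 6.4
eef_pos: [0.5064, 0.0463, 0.2235]
tool_rot: [[0.211, 0.978, -0.007], [0.978, -0.211, 0.0], [-0.001, -0.007, -1.0]]
contact_force: [-14.0, 3.2, 12.6]
grip_width: 0.005
```

```bash

python3 - <<'E'
from plant import env
from h import *
st(env.read_state())
E
```

```text
t 6.4 phot xy mm [-32.9  -0.4] tip z 57.5 world [0.5064 0.0463 0.2235] yaw err -0.0015 tilt [-0.0073  0.0004] F [-13.97   3.2   12.58] w 0.004518064687217028
```

At the stop (force climbs, tool no longer advances). Retreat and look.

Request:
carry_out(steps=[[[0,-8,0],0],[[0,-12,0],0],[[0,-14,0],0],[[0,-14,0],0],[[0,-14,0],0],[[0,-14,0],0],[[0,-14,0],0],[[0,0,0],0]])

```text
clock: 7.07
eef_pos: [0.4197, 0.0651, 0.2239]
tool_rot: [[0.21, 0.978, 0.0], [0.978, -0.21, -0.0], [-0.0, 0.0, -1.0]]
contact_force: [0.3, -0.2, -0.4]
grip_width: 0.004
```

Request:
carry_out(steps=[[[0,0,-15],0],[[0,0,-25],0],[[0,0,-25],0],[[0,0,-25],0],[[0,0,0],0],[[0,0,0],0],[[0,0,0],0],[[0,0,0],0]])

```text
clock: 7.73
eef_pos: [0.4211, 0.0647, 0.313]
tool_rot: [[0.211, 0.977, -0.001], [0.977, -0.211, -0.001], [-0.001, -0.001, -1.0]]
contact_force: [0.3, -0.3, 0.1]
grip_width: 0.007
```

```bash

python3 - <<'E'
from plant import env
from h import *
st(env.read_state()); pic(env,"scene","s5",(245,180,385,290),5);pic(env,"top","t5",(225,175,355,295),5)
E
```

```text
t 7.7333 phot xy mm [-120.2   -0.3] tip z 147.0 world [0.4211 0.0647 0.313 ] yaw err -0.002 tilt [-0.0007 -0.0005] F [ 0.28 -0.35  0.14] w 0.007441495268061817
```

View pics/s5.png

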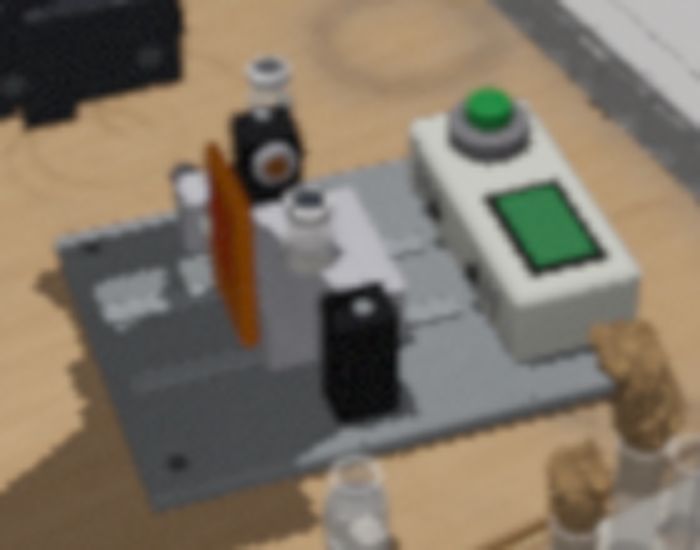

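View pics/t5.png

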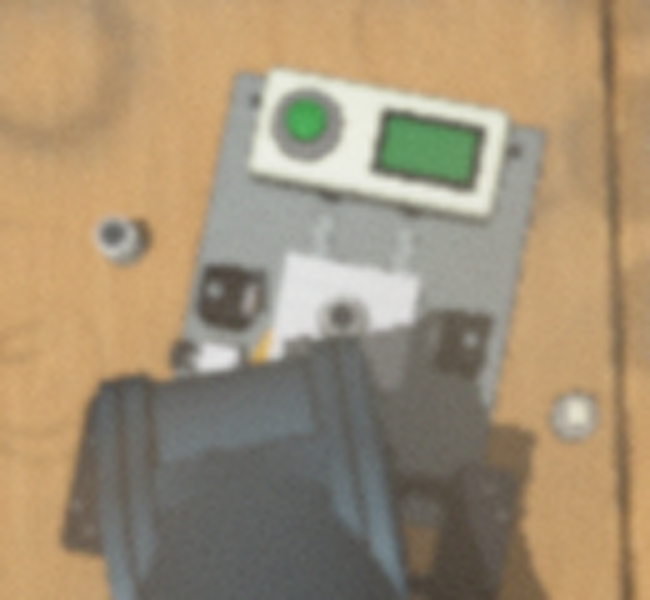

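```bash

python3 - <<'E'
from h import *
p=np.load("pose.npy")
def inv(w):
    c,s=np.cos(p[2]),np.sin(p[2]);d=w[:2]-p[:2];return np.round([c*d[0]+s*d[1],-s*d[0]+c*d[1]],4)
for n,uv in (("scene",S(307,201)),("scene",S(242,214)),("top",(342/5+225,315/5+175)),("top",T(398,376))): print(n,inv(ray(n,uv,.072)))
E
```

```text
scene [-0.0176  0.0004]
scene [-0.0451  0.0018]
top [-0.0169  0.002 ]
top [-0.0481  0.0013]
```

Request:
carry_out(steps=[[[4,20,0],0],[[5,27,0],0],[[5,30,0],0],[[6,30,0],0],[[6,30,0],0],[[6,27,0],0],[[4,20,0],0],[[2,15,0],0]])

```text
clock: 8.5
eef_pos: [0.6252, 0.06, 0.3124]
tool_rot: [[0.211, 0.977, -0.001], [0.977, -0.211, -0.0], [-0.0, -0.0, -1.0]]
contact_force: [-0.0, -0.2, 0.4]
grip_width: 0.005
```

Request:
carry_out(steps=[[[0,0,5],0],[[0,0,15],0],[[0,0,15],0],[[0,0,10],0],[[0,0,5],0],[[0,0,0],0],[[0,0,0],0],[[0,0,0],0]])

```text
clock: 9.17
eef_pos: [0.6238, 0.06, 0.2644]
tool_rot: [[0.211, 0.977, 0.001], [0.977, -0.211, 0.0], [0.0, 0.001, -1.0]]
contact_force: [-0.0, 0.4, -0.7]
grip_width: 0.005
```

```bash

python3 - <<'E'
from plant import env
from h import *
st(env.read_state()); pic(env,"scene","s6",(245,140,405,280),4.5);pic(env,"top","t6",(225,165,355,285),5)
E
```

```text
t 9.1667 phot xy mm [79.  37.5] tip z 98.4 world [0.6238 0.06   0.2644] yaw err -0.002 tilt [0.0011 0.0001] F [-0.05  0.39 -0.67] w 0.005476881917708794
```

View pics/s6.png

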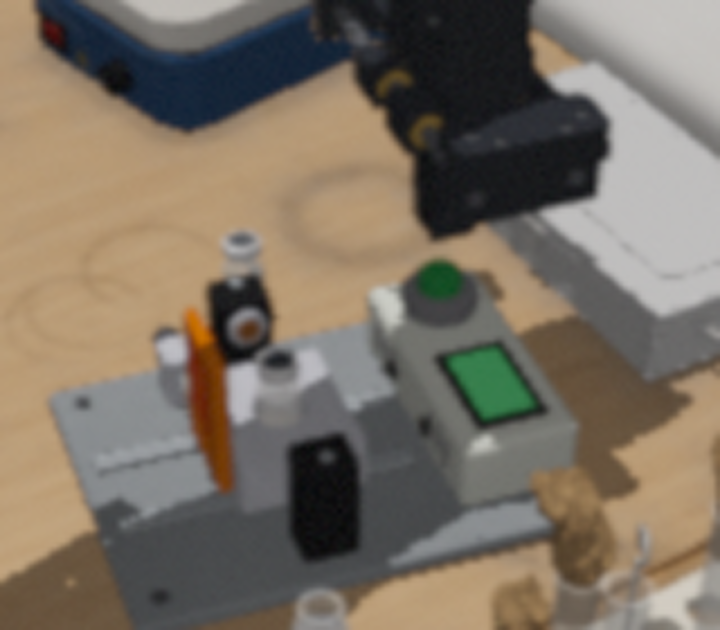

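```bash

python3 - <<'E'
from h import *
for z in (.0984,.162,.264): print((proj("scene",[.6238,.06,z])[0]-[245,140])*4.5)
print("s2",[(proj("scene",[.4133,.083,z])[0]-[185,100])*3 for z in(.167,.23,.333)])
print("btn",(proj("scene",[.6234,.0605,.071])[0]-[245,140])*4.5)
E
```

```text
[443.03223618 225.36058509]
[447.66917081 110.75443302]
[456.09167161 -97.40918021]
s2 [array([179.72361952, 269.30842944]), array([167.46509017, 182.70479744]), array([144.33859133,  19.32528351])]
btn [439.88725097 271.3604556 ]
```

View pics/t6.png

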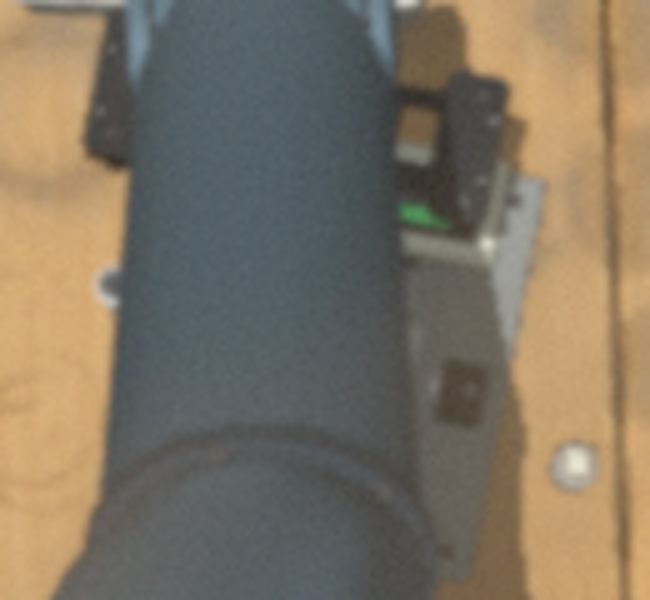

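Request:
carry_out(steps=[[[0,0,8],0],[[0,0,8],0],[[0,0,6],0],[[0,0,3],0],[[0,0,2],0],[[0,0,2],0],[[0,0,1],0],[[0,0,0],0]])

```text
clock: 9.93
eef_pos: [0.6232, 0.06, 0.2336]
tool_rot: [[0.211, 0.977, -0.001], [0.977, -0.211, -0.0], [-0.0, -0.001, -1.0]]
contact_force: [-3.3, 0.5, 4.5]
grip_width: 0.007
```

```bash

python3 - <<'E'
from plant import env
from h import *
st(env.read_state()); pic(env,"scene","s7",(245,140,405,280),4.5)
E
```

```text
t 9.9333 phot xy mm [78.4 37.4] tip z 67.6 world [0.6232 0.06   0.2336] yaw err -0.002 tilt [-0.0013 -0.    ] F [-3.27  0.48  4.45] w 0.006972322048231142
```

View pics/s7.png

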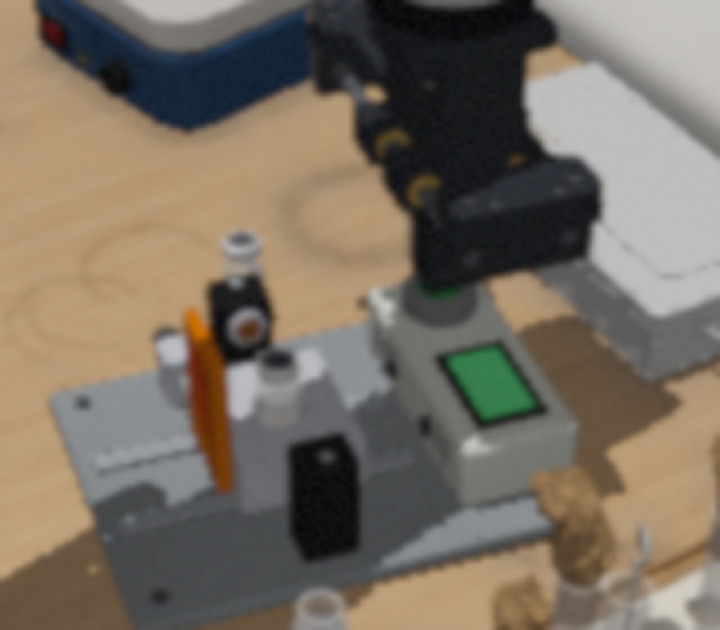

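Request:
carry_out(steps=[[[0,0,1],0],[[0,0,1],0],[[0,0,1],0],[[0,0,0],0],[[0,0,0],0],[[0,0,0],0],[[0,0,0],0],[[0,0,0],0]])

```text
clock: 10.65
eef_pos: [0.6236, 0.0599, 0.2323]
tool_rot: [[0.211, 0.977, 0.0], [0.977, -0.211, 0.0], [0.0, 0.0, -1.0]]
contact_force: [-7.8, 0.2, 16.9]
grip_width: 0.005
```

```bash

python3 - <<'E'
from plant import env
from h import *
st(env.read_state())
E
```

```text
t 10.65 phot xy mm [78.9 37.4] tip z 66.3 world [0.6236 0.0599 0.2323] yaw err -0.0021 tilt [0.0001 0.0004] F [-7.78  0.16 16.92] w 0.005317381661633754
```

Request:
carry_out(steps=[[[0,0,1],0],[[0,0,0.5],0],[[0,0,0],0],[[0,0,0],0],[[0,0,0],0],[[0,0,0],0],[[0,0,0],0],[[0,0,0],0]])

```text
clock: 11.32
eef_pos: [0.6237, 0.0598, 0.2321]
tool_rot: [[0.211, 0.977, 0.0], [0.977, -0.211, 0.001], [0.001, -0.0, -1.0]]
contact_force: [-12.4, -0.9, 28.2]
grip_width: 0.008
```

```bash

python3 - <<'E'
from plant import env
from h import *
st(env.read_state()); pic(env,"scene","s8",(305,170,385,230),9)
E
```

```text
t 11.3167 phot xy mm [79.  37.4] tip z 66.1 world [0.6237 0.0598 0.2321] yaw err -0.0022 tilt [0.     0.0006] F [-12.37  -0.91  28.19] w 0.008465224146340992
```

View pics/s8.png

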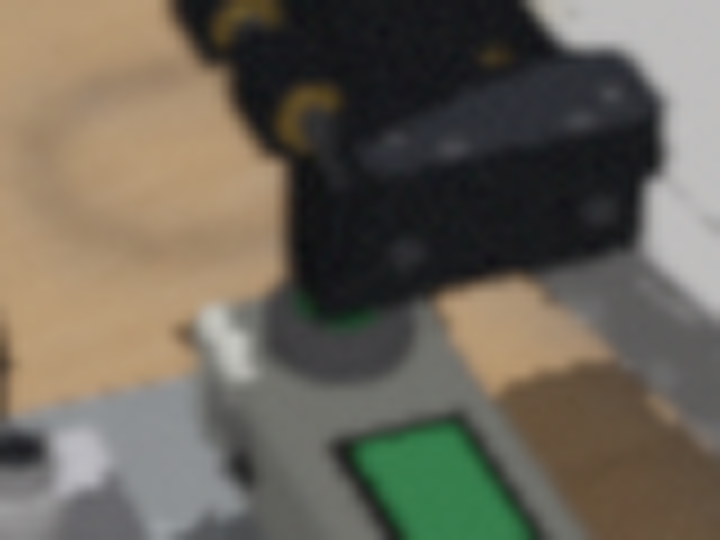

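Request:
carry_out(steps=[[[0,0,-2],0],[[0,0,-1],0],[[0,0,-1],0],[[0,0,-1],0],[[0,0,0],0],[[0,0,0],0],[[0,0,0],0],[[0,0,0],0]])

```text
clock: 12.03
eef_pos: [0.6237, 0.06, 0.2342]
tool_rot: [[0.211, 0.977, 0.001], [0.977, -0.211, -0.0], [0.0, 0.0, -1.0]]
contact_force: [-2.2, -0.9, 4.5]
grip_width: 0.003
```

```bash

python3 - <<'E'
from plant import env
from h import *
st(env.read_state())
E
```

```text
t 12.0333 phot xy mm [79.  37.5] tip z 68.2 world [0.6237 0.06   0.2342] yaw err -0.0019 tilt [ 0.0005 -0.    ] F [-2.2  -0.93  4.49] w 0.0028545605117393695
```

Request:
carry_out(steps=[[[0,0,-1],0],[[0,0,-1],0],[[0,0,0],0],[[0,0,0],0],[[0,0,0],0],[[0,0,0],0],[[0,0,0],0],[[0,0,0],0]])

```text
clock: 12.7
eef_pos: [0.6237, 0.06, 0.2363]
tool_rot: [[0.211, 0.977, 0.001], [0.977, -0.211, 0.0], [0.0, 0.001, -1.0]]
contact_force: [0.7, 0.3, 2.0]
grip_width: 0.003
```

```bash

python3 - <<'E'
from plant import env
from h import *
st(env.read_state())
E
```

```text
t 12.7 phot xy mm [79.  37.5] tip z 70.3 world [0.6237 0.06   0.2363] yaw err -0.002 tilt [0.0005 0.    ] F [0.65 0.26 1.98] w 0.00272142414104344
```

Request:
carry_out(steps=[[[0,0,-1],0],[[0,0,-1],0],[[0,0,0],0],[[0,0,0],0],[[0,0,0],0],[[0,0,0],0],[[0,0,0],0],[[0,0,0],0]])

```text
clock: 13.37
eef_pos: [0.6237, 0.06, 0.2383]
tool_rot: [[0.211, 0.977, 0.0], [0.977, -0.211, 0.0], [0.0, 0.0, -1.0]]
contact_force: [1.4, -0.4, 1.3]
grip_width: 0.005
```

```bash

python3 - <<'E'
from plant import env
from h import *
st(env.read_state())
E
```

```text
t 13.3667 phot xy mm [78.9 37.5] tip z 72.3 world [0.6237 0.06   0.2383] yaw err -0.002 tilt [0.0004 0.    ] F [ 1.43 -0.37  1.26] w 0.004740355612064944
```

Request:
carry_out(steps=[[[0,0,-10],0],[[0,0,-20],0],[[0,0,-30],0],[[0,0,-30],0],[[20,-15,-20],0],[[30,-25,0],0],[[30,-25,0],0],[[30,-25,0],0]])

```text
clock: 14.03
eef_pos: [0.5577, 0.1876, 0.3492]
tool_rot: [[0.212, 0.977, 0.0], [0.977, -0.212, 0.001], [0.001, 0.0, -1.0]]
contact_force: [1.2, -0.1, -0.1]
grip_width: 0.003
```

Request:
carry_out(steps=[[[30,-25,0],0],[[30,-25,0],0],[[30,-25,0],0],[[30,-20,0],0],[[20,-10,0],0],[[0,0,0],0],[[0,0,0],0],[[0,0,0],0]])

```text
clock: 14.7
eef_pos: [0.486, 0.3444, 0.3484]
tool_rot: [[0.212, 0.977, -0.0], [0.977, -0.212, -0.001], [-0.001, 0.0, -1.0]]
contact_force: [-0.2, -0.1, -0.8]
grip_width: 0.004
```

```bash

python3 - <<'E'
from plant import env
from h import *
st(env.read_state()); pic(env,"scene","s9",(245,180,385,290),5);pic(env,"top","t9",(125,165,485,335),2.2)
E
```

```text
t 14.7 phot xy mm [-115.2  286.8] tip z 182.4 world [0.486  0.3444 0.3484] yaw err -0.0029 tilt [-0.0001 -0.0012] F [-0.24 -0.14 -0.77] w 0.004315663427791808
```

View pics/s9.png

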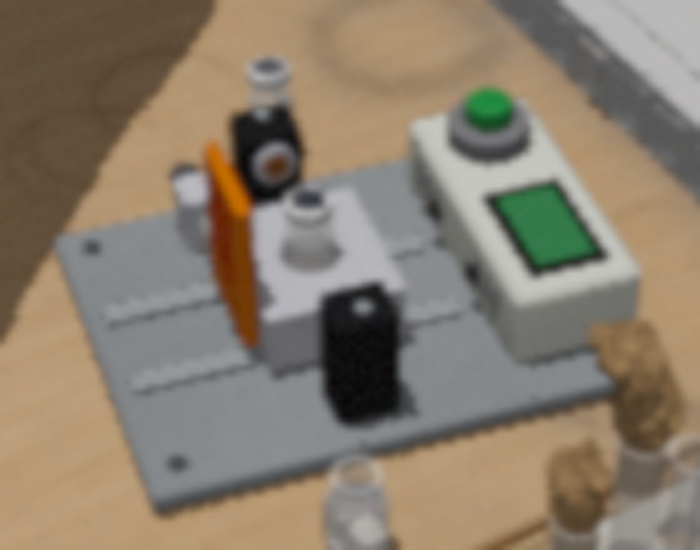

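View pics/t9.png

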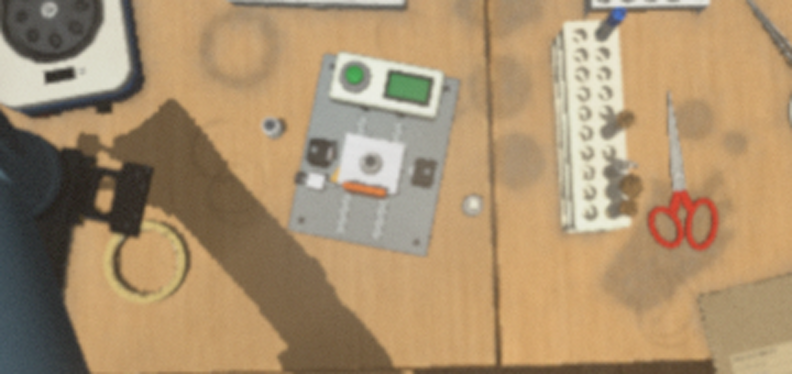

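The picture shows the carriage latched with the stopper at (307, 200), the vial upright, the button up at (489, 100) and the bystanders in place. Handing in.

```bash
python3 -c "
from plant import env
env.hand_in()"
```

```text
the job is handed in; nothing more can be done
```

I pushed the carriage to its stop, let it spring back and latch, pressed and released the green button, then moved clear and handed in at about 15 s. The hand-in gave no verdict.

- **Carriage push:** At the end of the push the force rose to about 14 N while the tool hardly moved. The tool was where I expected it to be for the full 60 mm of travel.
- **Latching:** After I backed off, both cameras put the vial 17 mm before the photometer's origin. That is about 27 mm (scene camera) and 31 mm (top camera) from where it started, which fits the 30 mm middle position. I confirmed this before pressing the button.
- **Button press:** I pressed until it stopped firmly, at about 28 N. The fingertip height there read 66.1 mm, about 1 mm above the expected 65 mm. On the way up the force fell off near 72 mm, so I take the travel to be about 6 mm. Measured from the nominal 71 mm button height it would be 4.9 mm, which is still over the 4.5 mm needed.
- **Last pictures:** The carriage is still latched, the vial stands upright and the button is up. The bystanders look unmoved, and the arm is clear of everything with only sensor noise on the force reading. I judged the bystanders by eye, without measuring their positions again.

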